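# Lower the heater lift: release the pawl, wind down, re-engage

## Task

The boiling is over, so lower the hotplate away from the flask: throw the pawl-release lever back, ease the crank forward (the raising way) until the pawl is unloaded and springs clear of the ratchet wheel, then wind the crank backward, keeping hold so that the load never runs away, until the platform sits fully down on its rubber stops. Then throw the lever forward again so that the pawl drops back into the ratchet teeth, and let go, leaving the glassware and other things on the bench where they are.

Things in the scene. Friction and masses are not known exactly. Their poses are not given: they have to be found in the camera images.
- stand: Hotplate lift, fixed: base plate 240 x 310 x 16 mm, aluminium column 50 x 40 mm, 382 mm high, clamped round flask and platform on its left (+y), ratchet wheel, pawl, lever and crank on its right (-y). Origin: on the bench under the column. z up, y along the axle (crank at -y), x square to it, away from the robot; yawed up to 15 degrees. 'Stand x, y' below are in this frame.
- crank (a joint): Angle of crank, ratchet wheel and pinion (one piece), rad; 0 = platform on its stops, about 3.0 to 3.9 at the start. It grows turning forward = raising: the top of wheel and crank goes to stand +x. 16 mm of lift per rad. The crank points (joint - 1.7) rad from straight up towards stand +x. The weight pulls it backward with about 5 N at the handle; let go with the pawl out, it runs down.
- crank_grip (a point): Middle of the crank's black turning handle: a freely revolving sleeve 25 mm thick and 90 mm long, parallel to the stand's y axis, 70 mm off the axle; it reaches from stand y = -151 to -241 mm. The flat steel crank arm is at its inner end (y = -136 to -148 mm).
- crank_axis (a point): Fixed point on the axle's line, 160 mm over the bench, level with the middle of the handle (stand y = -196 mm): the centre of the handle's 70 mm circle.
- lever (a joint): Angle of the pawl-release lever, rad: 0 = forward (leaning 25 degrees from upright towards +x of the stand), pawl sprung into the teeth; 1.05 = thrown back (leaning 35 degrees towards -x), pawl sprung out. It stays where it is put (friction 0.12 N m, about 2 N at its grip).
- lever_grip (a point): Middle of the lever's cross bar: a black round bar 16 mm thick and 68 mm long, parallel to the stand's y axis (stand y = -57 to -125 mm), 75 mm from the lever's pivot, about 306 mm over the bench.
- lever_pivot (a point): Fixed point on the pivot line of lever and pawl, level with the middle of the cross bar: stand x = -60 mm, y = -93 mm, 238 mm over the bench.
- pawl_tip (a point): Nose of the dark steel pawl, a bar 64 mm long from the lever's pivot line down onto the top of the ratchet wheel. Nose height over the bench: 210 to 222 mm in or on the teeth, about 250 mm sprung out. A light spring carries it the way the lever is set, but under load the nose stays bitten: with the lever back it springs out only once the crank is eased forward a few degrees (0.02 to 0.2 rad).
- ratchet (a point): Centre of the steel ratchet wheel, 160 mm over the bench, stand x = 0, y = -47 mm: 112 mm across, 14 mm thick, 16 saw teeth 9 mm deep, one with the crank. It turns forward under the pawl click by click and is blocked backward while the pawl is in.
- carriage (a joint): Height of the platform above its rubber stops, m: 0 = fully down; about 0.047 to 0.064 at the start; at most 0.072.
- heater_top (a point): Centre of the hotplate's top face (130 x 130 mm), 131 mm over the bench when fully down; at stand x = 0, y = 127 mm.
- white_bottle: White plastic screw-cap bottle, 64 mm across, 135 mm high, bystander. Origin: centre of its underside.
- dropper: Clear bottle with a red cap, 42 mm across, 95 mm high, bystander. Origin: centre of its underside.
- sample_jar: Small jar with a red lid, 38 mm across, 45 mm high, bystander. Origin: centre of its underside.
- beaker: Glass beaker, 76 mm across, 100 mm high, bystander. Origin: centre of its underside.
- big_flask: Large glass flask with a long neck, 164 mm across, 268 mm high, bystander. Origin: centre of its underside.
- spoon: Flat steel spoon 155 mm long, 4.5 mm thick, lying on the bench near the crank, bystander. Origin: its middle, on the underside.
- evap_dish: White porcelain dish, 90 mm across, 32 mm high, bystander. Origin: centre of its underside.

How it is judged:
By the outcome, as a careful person would: the job done as asked, in the order asked, and still so for the second after the job is handed in, with the robot touching nothing.
It also fails if it takes over 72 s, if anything falls off the work surface, if the arm or the gripper's body presses on something with over 40 N, if the wrist force passes 120 N, or if a joint passes its speed limit or range.

## Robot

A 6-joint arm with a two-finger parallel gripper is mounted at the origin on the work surface. World frame = base frame: x ahead of the robot, y to its left, z up, the work surface at z = 0. Lengths are in mm, angles in rad, forces in N, time in s.
With the tool pointing down it reaches from about 200 to 875 mm from the base axis. Payload 3.4 kg.
Tool frame: the origin (TCP) lies between the finger pads; the fingertips stand 17 mm ahead of it and the grasp point (between the pads) lies 2 mm behind it; y points along the fingers, z is the direction in which the jaws open and shut, and the axes are right-handed (so a half turn about y gives the same grasp; the last joint's range is limited). The gripper opens to 94 mm and grips with 3 to 60 N. Pads are 16 mm wide; open, the fingers measure 119 mm over their backs; the gripper's body (75 mm by 177 mm) begins 78 mm behind the grasp point.
Start: joints at [1.177, 0.276, 1.505, -0, 1.361, -0.121], TCP at [154.938, 553.767, 222.493] pointing down, gripper open.
Joint ranges: [-2.89, 2.89], [-0.75, 2.08], [0.22, 2.7], [-1.18, 4.32], [0.11, 2.71], [-2.7, 2.7]. Speed limits (rad/s): [2.57, 2.57, 3.14, 3.14, 3.14, 3.14].

## Interface

Orientations are given as a 3x3 rotation matrix whose columns are the frame's x, y, z axes.
In Python, from cell import ctrl, viewer, boxes_of, pinpoint gives the robot as it stands.
- The arm moves only by the shell command python3 -m creep 'ROWS' [FORCE]. ROWS is JSON, a list of rows, each a list of 7 numbers: the opening in per cent of the stroke, from 0 (shut) to 100 (fully open), then the shift along the tool's x, y, z in cm, then the turn, a rotation vector about the tool's x, y, z in rad. In form: [[hand, x, y, z, rx, ry, rz], ...]. A call has 1 to 10 rows; each row is the pose to reach, as a shift and turn from the pose commanded when the call began, along the tool's axes at that moment; what a row does not reach only later rows make up. A row lasts 1/12 s, in which the tool goes at most 41.7 mm and 7.16 degrees, less where a joint would pass 70% of its speed; a pose out of reach is approached as far as the arm can. A call with a gripper value outside its range is refused whole. The fingers move at their own pace and stop on an object; FORCE is the grip in N (left out, the last holds). Time passes only in rows, so rows that repeat a pose let the fingers close. It gives the time, the measured TCP pose, the force and the opening at its end, in the units of the state.
- ctrl.get_state(): the state, without advancing time (a new reading comes with each control period).
- viewer.camera(name): name is "scene" or "top"; returns a dict with "img" (420x560x3 uint8, blue, green, red), "intrinsics" (3x3 intrinsics, pixels), "position" and "rotation" of the camera in the world. Camera axes: x right, y up, looking along -z (the intrinsics and any distortion apply to the point x, -y, -z); pixel columns grow to the right and rows downward; lengths in mm; the calibration is good to about 2 mm. A picture is of the moment at which its call begins. There is no depth.
- ctrl.sign_off(): hands the job in, once; it reports no verdict.
Trained networks look in the newest picture that a camera, given by its name, has taken for a name from the list of things; names that differ only in an ending like _2 or _b are one class to them, and where a whole thing is asked for, a point or a joint stands for the part that bears it (a point fixed in the world has none). Each returns a list of dicts, best first, with "conf" (0 to 1); they miss things now and then, are a little off and sometimes report something else, mostly with a low value. They report only what shows in the picture. A call takes as long as a camera call.
- boxes_of(camera, label): "box" ([left, top, width, height] in pixels, round what is visible of it).
- pinpoint(camera, label): "location" ([column, row] in pixels: a listed point, or the origin of a listed thing).
The state is a dict: "clock": time; "qpos": joint angles; "qvel": joint speeds; "joint_efforts": joint torques, N m; "tool_pos": TCP position; "eef_rot": TCP orientation; "wrist_force": force on the tool from outside, world axes, zero at the start; "torque": the same for the moment, N m; "grip_width": finger opening in mm.
Only numpy, scipy, OpenCV 4.12 (cv2) and the standard library are available. Lean on these libraries where they do the work, as an engineer would, in place of code of your own. Each camera call takes 0.05 s, during which the arm holds its last target.

## Working session

There is one attempt and no reset: what is moved stays moved. The work goes in short steps, Python scripts to look and compute and a shell command to move; the robot and the scene stay as the last step left them, time stands still between calls to the robot, and variables do not carry over. Pictures are saved under pics/ and viewed, and the job is handed in when it is done.

```bash
ls -la; mkdir -p pics; python3 - <<'E'
from cell import ctrl, viewer, boxes_of, pinpoint
import cv2, numpy as np
s=ctrl.get_state()
for k,v in s.items(): print(k,np.round(v,3).tolist())
for c in ("scene","top"):
    d=viewer.camera(c); cv2.imwrite(f"pics/{c}0.png",d["img"])
    print(c,d["position"],np.round(d["rotation"],3).tolist(),d["intrinsics"], [k for k in d])
    for l in ["crank_grip","lever_grip","lever_pivot","crank_axis","pawl_tip","ratchet","heater_top","stand","spoon","white_bottle","dropper","sample_jar","beaker","big_flask","evap_dish"]:
        print(l,[(np.round(p["location"]).tolist(),round(p["conf"],2)) for p in pinpoint(c,l)[:2]])
E
```

```text
total 12
drwxr-xr-x  3 agent agent 4096 Dec  7 05:26 .
drwxr-xr-x 23 root  root  4096 Dec  7 05:26 ..
drwxr-xr-x  2 agent agent 4096 Dec  7 05:26 pics
clock 0.0
qpos [1.177, 0.277, 1.506, 0.0, 1.361, -0.121]
qvel [0.002, -0.001, 0.0, -0.001, -0.0, -0.0]
joint_efforts [-0.003, -40.458, -23.723, 0.07, 0.034, -0.0]
tool_pos [154.717, 553.246, 221.63]
eef_rot [[0.963, -0.001, 0.269], [-0.269, -0.002, 0.963], [-0.0, -1.0, -0.002]]
wrist_force [0.572, -0.289, -0.875]
torque [0.033, 0.007, 0.053]
grip_width 93.934
scene [1306.44883441  -87.35391655  982.42693338] [[0.021, -0.728, 0.686], [1.0, 0.027, -0.003], [-0.016, 0.685, 0.728]] [[385.48269383   0.         277.47817241]
 [  0.         385.48269383 213.87059878]
 [  0.           0.           1.        ]] ['img', 'intrinsics', 'position', 'rotation']
crank_grip [([281.0, 256.0], 0.65), ([305.0, 194.0], 0.15)]
lever_grip [([309.0, 182.0], 0.73)]
lever_pivot [([307.0, 194.0], 0.6)]
crank_axis []
pawl_tip [([325.0, 212.0], 0.71)]
ratchet [([287.0, 298.0], 0.74), ([322.0, 224.0], 0.62)]
heater_top [([386.0, 208.0], 0.81)]
stand [([336.0, 256.
[... 574 characters left out ...]
[  0.           0.           1.        ]] ['img', 'intrinsics', 'position', 'rotation']
crank_grip [([276.0, 191.0], 0.45)]
lever_grip [([242.0, 214.0], 0.65)]
lever_pivot [([250.0, 233.0], 0.94)]
crank_axis [([277.0, 206.0], 0.63)]
pawl_tip [([231.0, 214.0], 0.46)]
ratchet [([231.0, 212.0], 0.97)]
heater_top [([177.0, 221.0], 0.93), ([317.0, 200.0], 0.32)]
stand [([219.0, 218.0], 0.88)]
spoon [([281.0, 229.0], 0.67), ([395.0, 264.0], 0.55)]
white_bottle [([341.0, 188.0], 0.8)]
dropper [([276.0, 206.0], 0.71), ([223.0, 179.0], 0.63)]
sample_jar [([317.0, 199.0], 0.65)]
beaker [([194.0, 284.0], 0.78)]
big_flask [([395.0, 263.0], 0.74)]
evap_dish [([267.0, 182.0], 0.7), ([246.0, 217.0], 0.18)]
```

```bash
python3 - <<'E'
import cv2
a=cv2.imread("pics/scene0.png"); b=cv2.imread("pics/top0.png")
cv2.imwrite("pics/s1.png",cv2.resize(a[130:340,130:410],(800,600),interpolation=cv2.INTER_CUBIC))
cv2.imwrite("pics/t1.png",cv2.resize(b[130:340,140:420],(800,600),interpolation=cv2.INTER_CUBIC))
E
```

```text
(no output)
```

View pics/s1.png

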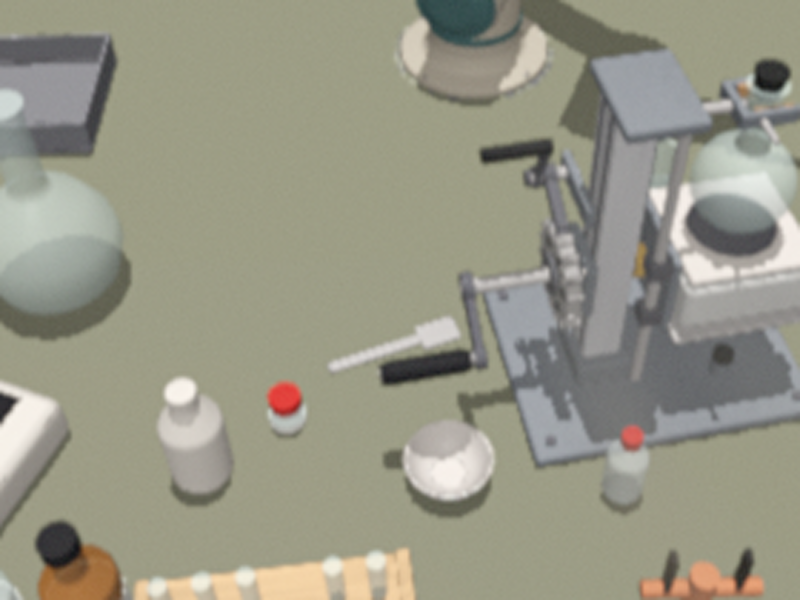

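View pics/t1.png

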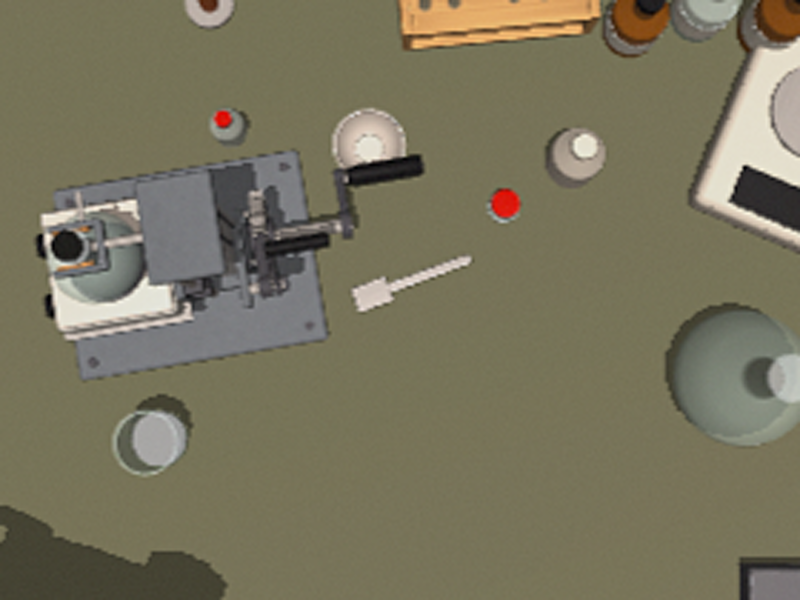

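View pics/top0.png

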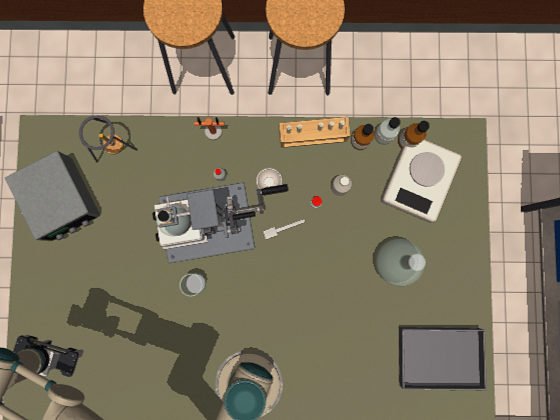

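```bash
cat > h.py <<'E'
from cell import ctrl, viewer, boxes_of, pinpoint
import cv2, numpy as np
from scipy.optimize import least_squares
from scipy.spatial.transform import Rotation as R
def proj(d,P):
    P=np.atleast_2d(P); q=(P-d["position"])@np.array(d["rotation"])
    K=d["intrinsics"]; return np.c_[K[0,0]*q[:,0]/-q[:,2]+K[0,2], K[1,1]*-q[:,1]/-q[:,2]+K[1,2]]
def ray(d,uv):
    K=d["intrinsics"]; v=np.array([(uv[0]-K[0,2])/K[0,0],-(uv[1]-K[1,2])/K[1,1],-1.]); v=np.array(d["rotation"])@v
    return np.array(d["position"]),v
def atz(d,uv,z):
    p,v=ray(d,uv); return p+v*(z-p[2])/v[2]
def pts(j,lv=0.):
    a=np.radians(25)-lv
    return dict(crank_grip=(70*np.sin(j-1.7),-196,160+70*np.cos(j-1.7)),lever_grip=(-60+75*np.sin(a),-93,238+75*np.cos(a)),
     lever_pivot=(-60,-93,238),crank_axis=(0,-196,160),ratchet=(0,-47,160),heater_top=(0,127,131+16*j),stand=(0,0,0))
def W(p,S):
    c,s=np.cos(S[2]),np.sin(S[2]); p=np.atleast_2d(p).astype(float)
    return np.c_[S[0]+c*p[:,0]-s*p[:,1],S[1]+s*p[:,0]+c*p[:,1],p[:,2]]
E
python3 - <<'E'
from h import *
obs={}
D={c:viewer.camera(c) for c in("scene","top")}
man={("scene","crank_grip"):(279.8,258.0),("scene","lever_grip"):(310.5,182.8),("top","crank_grip"):(274.6,190.3),("top","lever_grip"):(243.8,215)}
O=[]
for c in D:
    for l in pts(3.):
        r=pinpoint(c,l)
        for k in r[:2]: print(c,l,np.round(k["location"],1),round(k["conf"],2))
        if (c,l) in man: O.append((c,l,man[c,l]))
        elif r and r[0]["conf"]>.5: O.append((c,l,r[0]["location"]))
def f(x):
    P=pts(x[3]); return np.concatenate([(proj(D[c],W(P[l],x))[0]-o) for c,l,o in O])
best=min((least_squares(f,[500,0,y0,3.4],loss="soft_l1",f_scale=1.5) for y0 in(-.15,.0,.15)),key=lambda r:r.cost)
print(best.x,best.cost)
for (c,l,o),e in zip(O,f(best.x).reshape(-1,2)): print(c,l,np.round(o,1),np.round(e,1))
S=best.x; np.save("S.npy",S)
for l,p in pts(S[3]).items(): print(l,np.round(W(p,S)[0],1))
for c in D:
    im=cv2.resize(D[c]["img"],None,fx=3,fy=3,interpolation=cv2.INTER_CUBIC)
    X=[]
    for l,p in pts(S[3]).items():
        u=proj(D[c],W(p,S))[0]; cv2.circle(im,tuple(int(v*3+1) for v in u),4,(0,0,255),1)
    for a,b in [((70*np.sin(S[3]-1.7),-151,160+70*np.cos(S[3]-1.7)),(70*np.sin(S[3]-1.7),-241,160+70*np.cos(S[3]-1.7))),((-28.3,-57,306),(-28.3,-125,306))]:
        u=proj(D[c],W([a,b],S)); cv2.line(im,tuple((u[0]*3+1).astype(int).tolist()),tuple((u[1]*3+1).astype(int).tolist()),(0,255,255),1)
    o={"scene":(255*3-100,130*3),"top":(140*3,140*3)}[c]
    cv2.imwrite(f"pics/fit_{c}.png",im[o[1]:o[1]+600,o[0]:o[0]+800])
# bystanders
for l in ["spoon","white_bottle","dropper","sample_jar","beaker","big_flask","evap_dish"]:
    for c in D:
        for k in pinpoint(c,l)[:2]: print(l,c,round(k["conf"],2),np.round(atz(D[c],k["location"],0)))
E
```

```text
scene crank_grip [279.4 255. ] 0.81
scene lever_grip [288.  296.7] 0.73
scene lever_grip [312.2 185.4] 0.53
scene lever_pivot [308.1 193.8] 0.83
scene ratchet [323.3 227.1] 0.6
scene heater_top [388.4 208.9] 0.62
scene stand [335.9 253.5] 0.69
top crank_grip [274.2 187.1] 0.61
top lever_grip [245.6 213.5] 0.67
top lever_pivot [247.1 227.9] 0.86
top lever_pivot [175.8 217.4] 0.28
top crank_axis [276.8 206.3] 0.6
top ratchet [232.5 212.6] 0.96
top heater_top [316.2 198.9] 0.72
top heater_top [176.8 217.3] 0.59
top stand [221.6 220.5] 0.77
[572.21194436  99.30259972  63.00409482 -58.94258848] 492.85778352530207
scene crank_grip [279.8 258. ] [-0.9  0. ]
scene lever_grip [310.5 182.8] [-0.2 -0.3]
scene lever_pivot [308.1 193.8] [-1.8 -0.6]
scene ratchet [323.3 227.1] [ 2.8 -2.1]
scene heater_top [388.4 208.9] [-42.3 146.8]
scene stand [335.9 253.5] [0.8 2.8]
top crank_grip [274.6 190.3] [-0.5  0.1]
top lever_grip [243.8 215. ] [0.1 0.3]
top lever_pivot [247.1 227.9] [-0.1 -0.4]
top crank_axis [276.8 206.3] [ 0.1 -0.5]
top ratchet [232.5 212.6] [-0.9  0.6]
top heater_top [316.2 198.9] [-1
[... 168 characters left out ...]
60. ]
ratchet [580.3  53.  160. ]
heater_top [ 550.4  224.4 -812.1]
stand [572.2  99.3   0. ]
spoon scene 0.65 [ 545. -106.    0.]
spoon top 0.75 [ 553. -110.    0.]
white_bottle scene 0.62 [ 701. -313.    0.]
white_bottle top 0.82 [ 680. -319.    0.]
dropper scene 0.81 [725. 109.   0.]
dropper top 0.64 [714. 108.   0.]
sample_jar scene 0.45 [ 638. -244.    0.]
sample_jar top 0.54 [ 644. -233.    0.]
beaker scene 0.42 [342. 200.   0.]
beaker top 0.62 [342. 191.   0.]
big_flask scene 0.59 [ 428. -516.   -0.]
big_flask top 0.71 [687. -79.   0.]
big_flask top 0.65 [ 426. -520.    0.]
evap_dish scene 0.86 [711. -60.   0.]
evap_dish top 0.61 [712. -52.   0.]
evap_dish top 0.48 [ 648. -232.    0.]
```

```bash
cat >> h.py <<'E'
def SR(S):  # tool down, jaws along stand x
    c,s=np.cos(S[2]),np.sin(S[2]); z=np.array([c,s,0]); y=np.array([0,0,-1.]); return np.c_[np.cross(y,z),y,z]
def delta(target,Rt=None):
    "from measured to target (mm world) in tool cm + rotvec; also stand-frame report"
    s=ctrl.get_state(); Rm=np.array(s["eef_rot"]); d=Rm.T@(np.array(target)-s["tool_pos"])/10
    rv=R.from_matrix(Rm.T@Rt).as_rotvec() if Rt is not None else np.zeros(3)
    return np.round(d,2).tolist(),np.round(rv,3).tolist()
def stand(p,S):
    c,s=np.cos(S[2]),np.sin(S[2]); d=np.array(p)-[S[0],S[1],0]; return np.array([c*d[0]+s*d[1],-s*d[0]+c*d[1],d[2]])
E
python3 - <<'E'
from h import *
O=[("scene","crank_grip",(279.8,257.5)),("scene","lever_grip",(310.7,183.2)),("scene","lever_pivot",(307.7,194)),("scene","ratchet",(322.6,225.5)),("scene","heater_top",(387.2,208.5)),("scene","stand",(336,254.8)),
("top","crank_grip",(274.5,189.8)),("top","lever_grip",(244,214.8)),("top","lever_pivot",(248.,229)),("top","crank_axis",(276.8,206.2)),("top","ratchet",(231.8,212.4)),("top","heater_top",(176.9,218.5)),("top","stand",(220.3,219.3))]
D={c:viewer.camera(c) for c in("scene","top")}
def f(x):
    P=pts(x[3]); return np.concatenate([(proj(D[c],W(P[l],x))[0]-o) for c,l,o in O])
best=least_squares(f,[572,99,.17,3.8],loss="soft_l1",f_scale=1.5)
S=best.x; print(S,best.cost); np.save("S.npy",S)
for (c,l,o),e in zip(O,f(S).reshape(-1,2)): print(c,l,np.round(e,1))
for l,p in pts(S[3]).items(): print(l,np.round(W(p,S)[0],1))
for c in D:
    im=cv2.resize(D[c]["img"],None,fx=4,fy=4,interpolation=cv2.INTER_CUBIC)
    q=lambda P:(proj(D[c],W(P,S))*4+1.5).astype(int)
    for l,p in pts(S[3]).items(): cv2.circle(im,tuple(q(p)[0].tolist()),5,(0,0,255),1)
    h=pts(S[3])["crank_grip"]
    for a,b in [((h[0],-151,h[2]),(h[0],-241,h[2])),((-28.3,-57,306),(-28.3,-125,306)),((-25,-20,382),(25,-20,382))]:
        u=q([a,b]); cv2.line(im,tuple(u[0].tolist()),tuple(u[1].tolist()),(0,255,255),1)
    o={"scene":(1020,560),"top":(560,640)}[c]
    cv2.imwrite(f"pics/fit2_{c}.png",im[o[1]:o[1]+600,o[0]:o[0]+800])
st=[(354,178,450),(556,-10,450)]
for t in st: print(delta(t,SR(S)))
print(SR(S))
E
```

```text
[5.74314846e+02 9.94180519e+01 1.55163627e-01 3.82611943e+00] 12.281987611109347
scene crank_grip [-1.3  0.1]
scene lever_grip [-0.3 -0.6]
scene lever_pivot [-1.1 -0.7]
scene ratchet [ 3.6 -0.2]
scene heater_top [-0.5  0.6]
scene stand [0.8 2. ]
top crank_grip [-0.1  0. ]
top lever_grip [-0.2  0.3]
top lever_pivot [-1.3 -1.7]
top crank_axis [ 0.2 -0.1]
top ratchet [-0.2  0.4]
top heater_top [-0.5  1.4]
top stand [ 2.4 -0.1]
crank_grip [663.4 -85.  123.1]
lever_grip [560.7   3.2 306. ]
lever_pivot [529.4  -1.7 238. ]
crank_axis [604.6 -94.2 160. ]
ratchet [581.6  53.  160. ]
heater_top [554.7 224.9 192.2]
stand [574.3  99.4   0. ]
([29.29, -22.75, -30.82], [-0.0, 1.143, -0.0])
([53.81, -22.75, -43.48], [-0.0, 1.143, -0.0])
[[ 0.15454176  0.          0.98798626]
 [-0.98798626  0.          0.15454176]
 [ 0.         -1.          0.        ]]
```

View pics/fit2_scene.png

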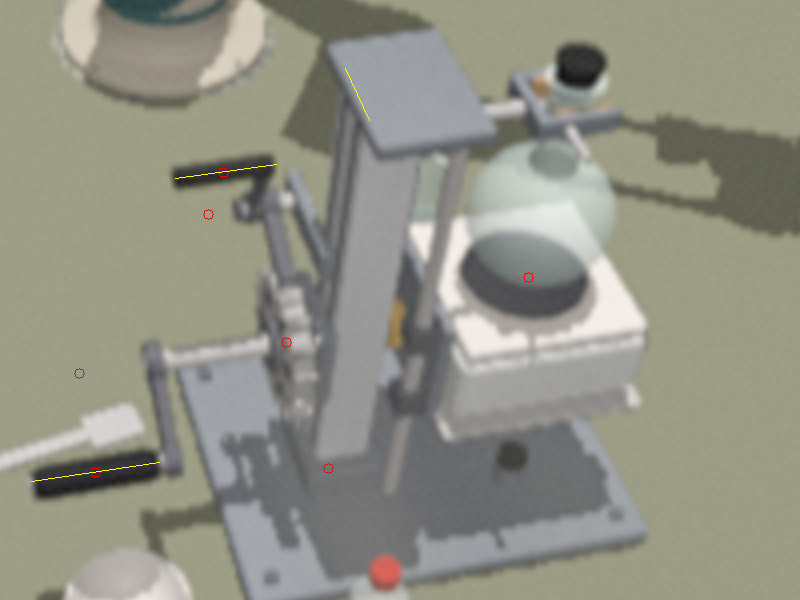

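View pics/fit2_top.png

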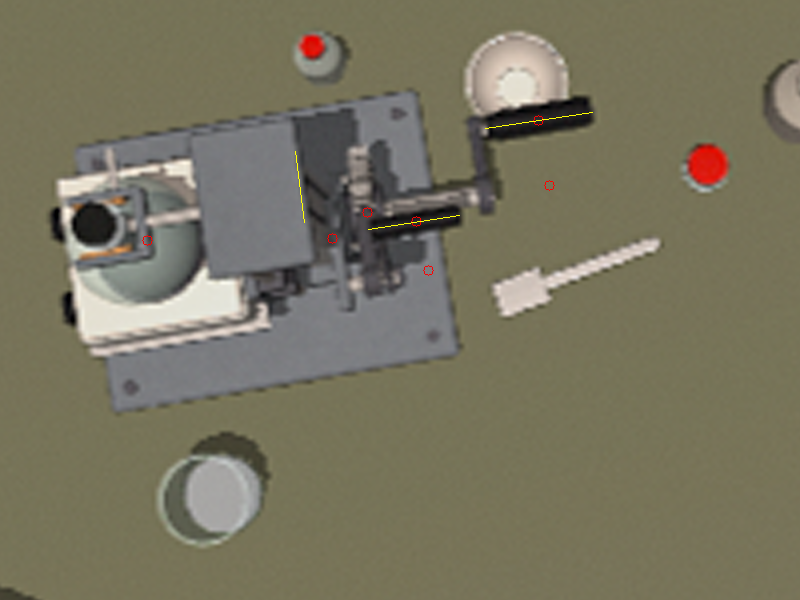

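```bash
python3 -m creep '[[100,0,-4,0,0,0,0],[100,0,-8,0,0,0.1,0],[100,0,-12,0,0,0.2,0],[100,2,-16,-2,0,0.3,0],[100,5,-20,-5,0,0.4,0],[100,8,-22.7,-8,0,0.5,0],[100,11,-22.7,-11,0,0.6,0],[100,14,-22.7,-14,0,0.7,0],[100,17,-22.7,-17,0,0.8,0],[100,20,-22.7,-20,0,0.9,0]]'; python3 - <<'E'
from h import *
S=np.load("S.npy")
for t in [(380,130,450),(556,-10,450)]: print(delta(t,SR(S)))
E
```

```text
clock: 4.03
tool_pos: [279.0, 332.5, 449.7]
eef_rot: [[0.384, 0.002, 0.923], [-0.923, 0.001, 0.384], [-0.001, -1.0, 0.002]]
wrist_force: [0.9, -0.4, 0.1]
grip_width: 93.7
([22.57, -0.03, 1.55], [-0.002, 0.239, -0.001])
([42.25, -0.02, 12.43], [-0.002, 0.239, -0.001])
```

```bash
python3 -m creep '[[100,4,0,0.3,0,0.1,0],[100,8,0,0.6,0,0.2,0],[100,12,0,0.9,0,0.24,0],[100,16,0,1.2,0,0.24,0],[100,20,0,1.5,0,0.24,0],[100,24,0,3,0,0.24,0],[100,28,0,5,0,0.24,0],[100,32,0,7,0,0.24,0],[100,36,0,9,0,0.24,0],[100,39,0,10.5,0,0.24,0]]'; python3 - <<'E'
from h import *
S=np.load("S.npy")
t=W((-28.3,-105,306),S)[0]; print(t,delta(t,SR(S)))
E
```

```text
clock: 4.87
tool_pos: [526.0, 14.7, 449.1]
eef_rot: [[0.157, 0.001, 0.988], [-0.988, 0.0, 0.157], [-0.0, -1.0, 0.001]]
wrist_force: [0.6, 0.1, 0.4]
grip_width: 94.4
[562.58172041  -8.694037   306.        ] ([2.89, 14.31, 3.24], [-0.001, 0.002, -0.0])
```

```bash
python3 -m creep '[[70,2.9,0,3.2,0,0,0],[70,2.9,1,3.2,0,0,0],[70,2.9,4,3.2,0,0,0],[70,2.9,7,3.2,0,0,0],[70,2.9,8.5,3.2,0,0,0],[70,2.9,8.5,3.2,0,0,0]]'; python3 - <<'E'
from h import *
S=np.load("S.npy")
t=W((-28.3,-105,306),S)[0]; print(t,delta(t,SR(S)))
for c in("scene","top"):
    d=viewer.camera(c); b=d["img"]
    u=proj(d,t)[0].astype(int); print(c,u)
    x,y=u-[60,45]; cv2.imwrite(f"pics/l_{c}.png",cv2.resize(b[y:y+90,x:x+120],(800,600),interpolation=cv2.INTER_CUBIC))
E
```

```text
clock: 5.37
tool_pos: [559.0, -6.6, 359.7]
eef_rot: [[0.157, -0.008, 0.988], [-0.988, 0.001, 0.157], [-0.003, -1.0, -0.008]]
wrist_force: [0.1, 0.0, -0.1]
grip_width: 66.1
[562.58172041  -8.694037   306.        ] ([0.28, 5.37, 0.37], [0.008, 0.003, -0.003])
scene [305 183]
top [247 214]
```

View pics/l_scene.png

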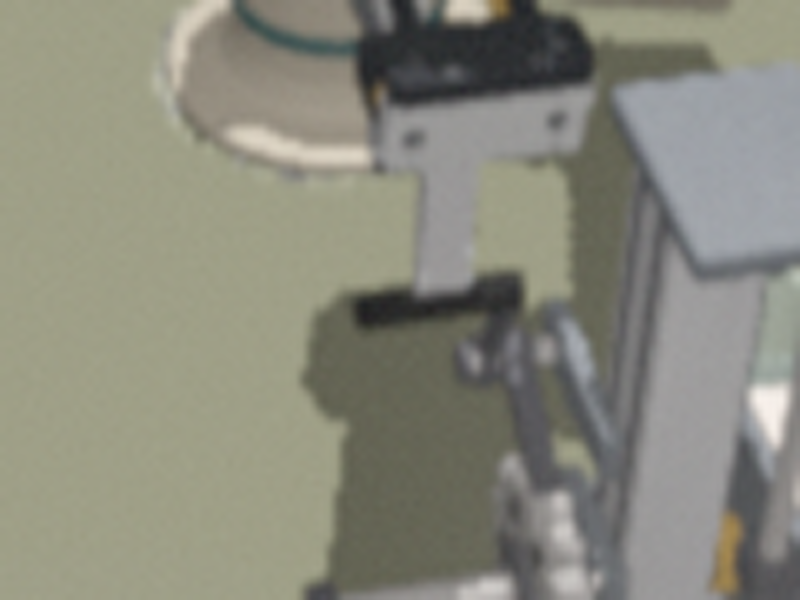

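View pics/l_top.png

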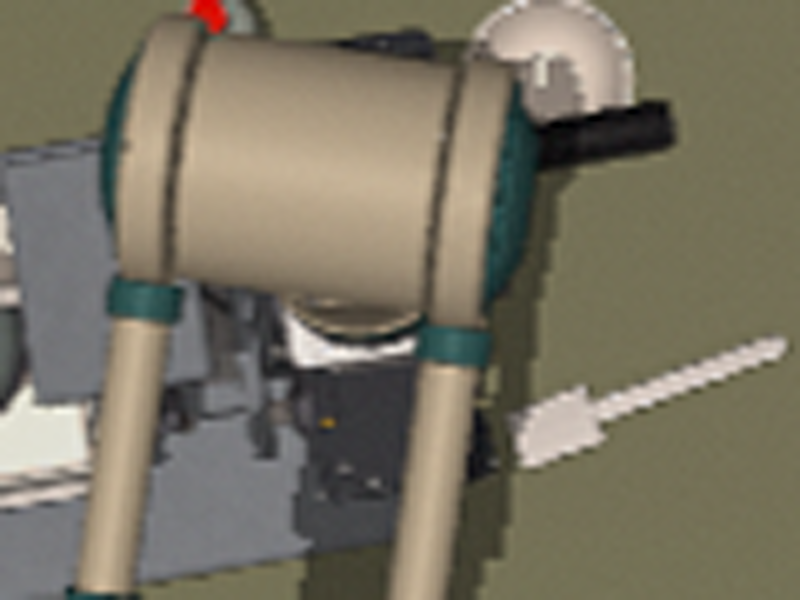

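```bash
python3 -m creep '[[60,0.3,2,0.3,-0.01,0,0],[50,0.3,4,0.3,-0.01,0,0],[40,0.3,5.2,0.3,-0.01,0,0],[32,0.3,5.2,0.3,-0.01,0,0],[32,0.3,5.2,0.3,-0.01,0,0]]'; python3 - <<'E'
from h import *
S=np.load("S.npy")
s=ctrl.get_state(); print(stand(s["tool_pos"],S))
d=viewer.camera("scene"); b=d["img"]
x,y=305-60,183-45; cv2.imwrite(f"pics/l2_scene.png",cv2.resize(b[y:y+90,x:x+120],(800,600),interpolation=cv2.INTER_CUBIC))
E
```

```text
clock: 5.88
tool_pos: [565.1, -9.4, 313.3]
eef_rot: [[0.158, -0.008, 0.987], [-0.988, -0.002, 0.158], [0.0, -1.0, -0.008]]
wrist_force: [-0.0, 0.0, 0.5]
grip_width: 36.0
[ -25.94929437 -106.06931327  313.3421293 ]
```

View pics/l2_scene.png

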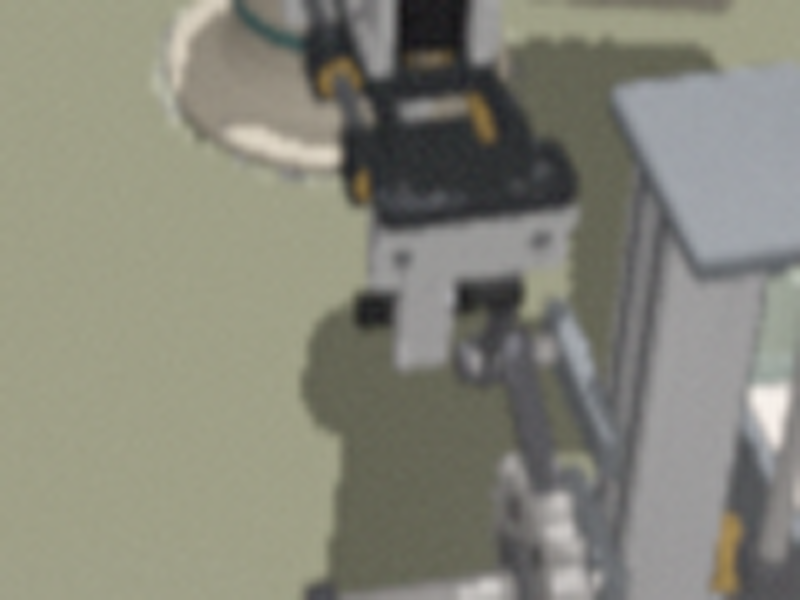

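```bash
python3 -m creep '[[32,0,0,-1,0,0,0],[32,0,0,-2,0,0,0],[32,0,0,-3,0,0,0],[32,0,0,-4,0,0,0],[32,0,0,-5,0,0,0],[32,0,0,-5.8,0,0,0],[32,0,0,-6.6,0,0,0],[32,0,0,-7.2,0,0,0],[32,0,0,-7.7,0,0,0],[32,0,0,-7.7,0,0,0]]'; python3 - <<'E'
from h import *
S=np.load("S.npy")
s=ctrl.get_state(); print(stand(s["tool_pos"],S),s["torque"])
d=viewer.camera("scene"); b=d["img"]
x,y=305-60,183-45; cv2.imwrite(f"pics/l3_scene.png",cv2.resize(b[y:y+90,x:x+120],(800,600),interpolation=cv2.INTER_CUBIC))
E
```

```text
clock: 6.77
tool_pos: [487.2, -21.7, 312.5]
eef_rot: [[0.157, -0.011, 0.988], [-0.988, -0.001, 0.157], [-0.001, -1.0, -0.011]]
wrist_force: [0.7, -0.2, -0.7]
grip_width: 30.2
[-104.81325303 -106.14724211  312.47046175] [ 0.00547649 -0.04470011  0.02259197]
```

View pics/l3_scene.png

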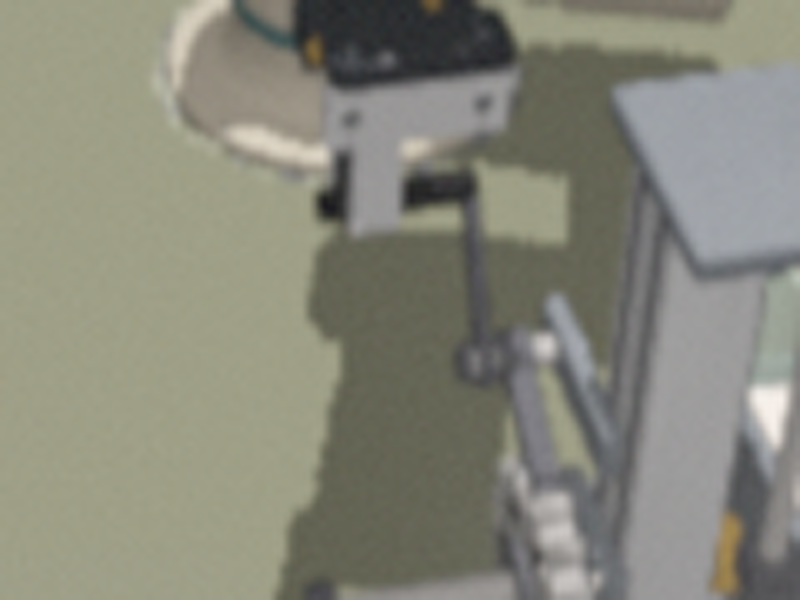

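```bash
python3 -m creep '[[32,0,0.2,-0.3,0,0,0],[32,0,0.4,-0.6,0,0,0],[32,0,0.4,-0.6,0,0,0],[32,0,0.4,-0.6,0,0,0]]';python3 -m creep '[[32,0,0,-0.3,0,0,0],[32,0,0,-0.6,0,0,0],[32,0,0,-0.6,0,0,0]]'; python3 - <<'E'
from h import *
S=np.load("S.npy")
s=ctrl.get_state(); print(stand(s["tool_pos"],S),s["torque"])
E
```

```text
clock: 7.15
tool_pos: [482.3, -22.7, 308.5]
eef_rot: [[0.157, -0.011, 0.987], [-0.988, -0.002, 0.157], [0.0, -1.0, -0.011]]
wrist_force: [2.0, 0.5, -0.5]
grip_width: 30.1
clock: 7.4
tool_pos: [479.5, -23.0, 308.5]
eef_rot: [[0.158, -0.003, 0.988], [-0.988, -0.0, 0.158], [-0.0, -1.0, -0.003]]
wrist_force: [8.9, 1.2, -5.9]
grip_width: 30.6
[-112.61745907 -106.31349148  308.53262844] [ 0.14130358 -1.57548956  0.02168084]
```

```bash
python3 -m creep '[[40,0,0,0.5,0,0,0],[55,0,0,1,0,0,0],[70,0,0,1,0,0,0],[80,0,-4,1,0,0,0],[80,0,-8,1,0,0,0],[80,3,-10,2,0,0,0],[80,6,-10,4,0,0,0],[80,9,-10,7,0,0,0]]'; python3 - <<'E'
from h import *
S=np.load("S.npy")
s=ctrl.get_state(); print(stand(s["tool_pos"],S),s["torque"])
d=viewer.camera("scene"); b=d["img"]
x,y=305-60,183-45; cv2.imwrite(f"pics/l4_scene.png",cv2.resize(b[y:y+90,x:x+120],(800,600),interpolation=cv2.INTER_CUBIC))
P=proj(d,W(pts(3.83,1.05)["lever_grip"],S)); print(P, pinpoint("scene","lever_grip")[:2], pinpoint("scene","pawl_tip")[:2])
E
```

```text
clock: 8.07
tool_pos: [559.4, -101.6, 411.7]
eef_rot: [[0.158, -0.006, 0.987], [-0.987, -0.004, 0.158], [0.002, -1.0, -0.007]]
wrist_force: [0.4, -0.0, -0.4]
grip_width: 75.3
[ -45.76232446 -196.28939704  411.66994144] [-0.07549622 -0.0452729  -0.05817479]
[[303.94970222 166.47090687]] [{'location': [301.4, 166.4], 'conf': 0.56}] [{'location': [324.6, 212.0], 'conf': 0.45}]
```

View pics/l4_scene.png

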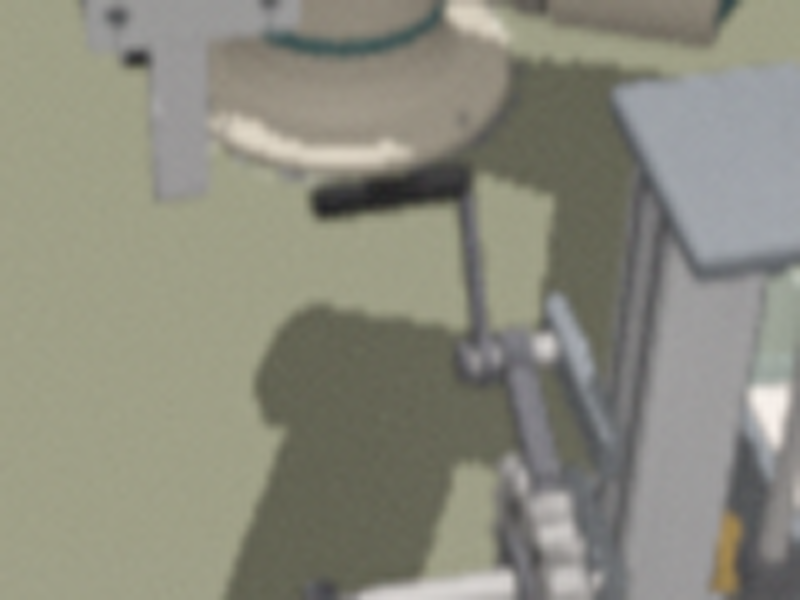

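```bash
python3 - <<'E'
from h import *
S=np.load("S.npy")
for z in (260,122): 
    t=W((60,-200,z),S)[0]; print(t,delta(t,SR(S)))
E
```

```text
[664.50237437 -88.90669371 260.        ] ([0.29, 14.42, 10.61], [0.014, 0.001, -0.002])
[664.50237437 -88.90669371 122.        ] ([0.31, 28.22, 10.81], [0.014, 0.001, -0.002])
```

```bash
python3 -m creep '[[100,0.1,0,3.5,0,0,0],[100,0.2,0,7,0.014,0,0],[100,0.3,1,10.6,0.014,0,0],[100,0.3,4,10.6,0.014,0,0],[100,0.3,8,10.6,0.014,0,0],[100,0.3,12,10.6,0.014,0,0],[100,0.3,15,10.6,0.014,0,0],[100,0.3,17,10.7,0.014,0,0],[100,0.3,18,10.7,0.014,0,0],[100,0.3,18,10.7,0.014,0,0]]'; python3 - <<'E'
from h import *
S=np.load("S.npy")
s=ctrl.get_state(); print(stand(s["tool_pos"],S),s["wrist_force"])
t=W((60,-200,122),S)[0]; print(t,delta(t,SR(S)))
for c in("scene","top"):
    d=viewer.camera(c); b=d["img"]
    u=proj(d,t)[0].astype(int); print(c,u)
    x,y=u-[60,45]; cv2.imwrite(f"pics/c_{c}.png",cv2.resize(b[y:y+90,x:x+120],(800,600),interpolation=cv2.INTER_CUBIC))
E
```

```text
clock: 9.05
tool_pos: [662.3, -86.1, 224.8]
eef_rot: [[0.158, -0.002, 0.987], [-0.987, 0.002, 0.158], [-0.002, -1.0, -0.001]]
wrist_force: [0.6, -0.1, 0.3]
grip_width: 94.2
[  58.27242377 -196.8735838   224.80263958] [ 0.56848778 -0.14643343  0.34683785]
[664.50237437 -88.90669371 122.        ] ([0.34, 10.28, 0.19], [0.001, 0.003, -0.002])
scene [277 258]
top [275 189]
```

View pics/c_scene.png

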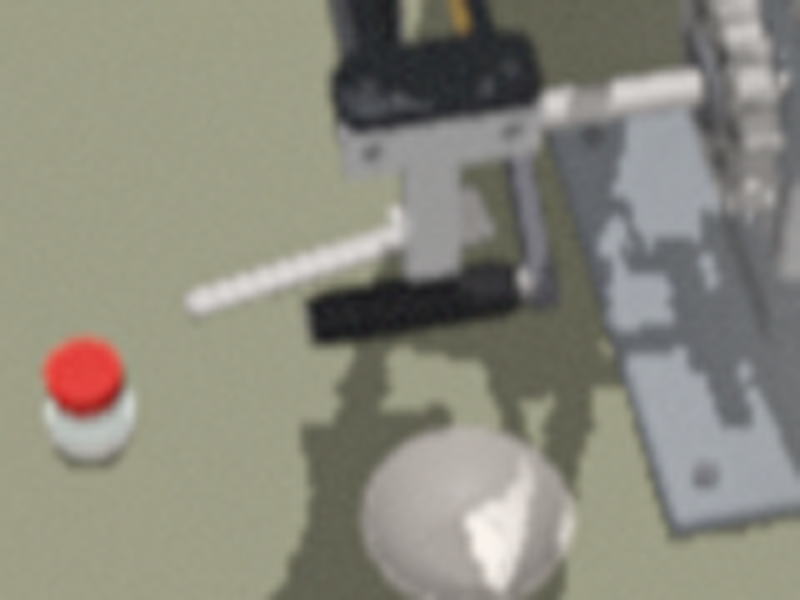

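View pics/c_top.png

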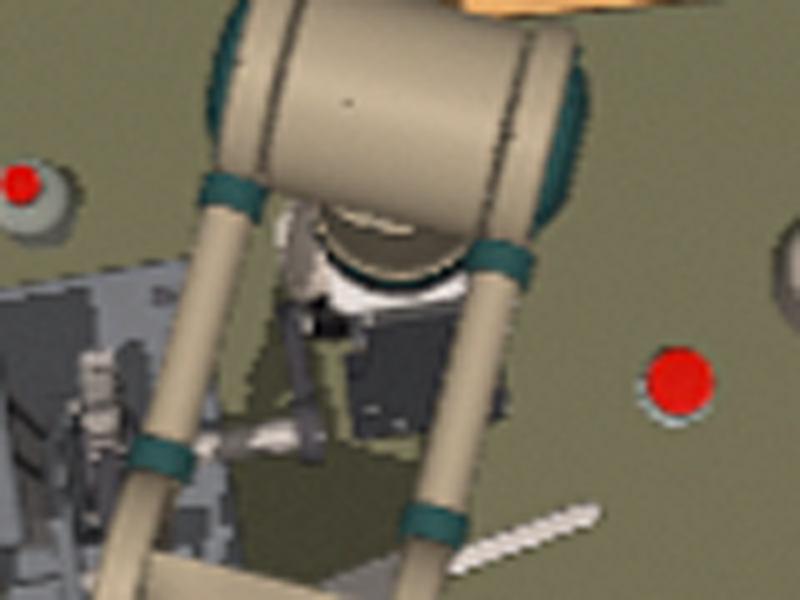

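```bash
python3 -m creep '[[100,0.3,3,0.2,0,0,0],[100,0.3,6,0.2,0,0,0],[100,0.3,8.5,0.2,0,0,0],[100,0.3,10,0.2,0,0,0],[90,0.3,10.3,0.2,0,0,0],[75,0.3,10.3,0.2,0,0,0],[60,0.3,10.3,0.2,0,0,0],[50,0.3,10.3,0.2,0,0,0],[40,0.3,10.3,0.2,0,0,0]]' 15; python3 - <<'E'
from h import *
S=np.load("S.npy")
s=ctrl.get_state(); print(stand(s["tool_pos"],S),s["torque"])
E
```

```text
clock: 9.9
tool_pos: [668.7, -90.0, 126.2]
eef_rot: [[0.157, 0.008, 0.988], [-0.988, -0.0, 0.157], [0.001, -1.0, 0.007]]
wrist_force: [0.1, -0.3, -0.6]
grip_width: 64.1
[  63.96733006 -201.75201476  126.19013822] [-0.07762155  0.06747914 -0.01942538]
```

```bash
python3 -m creep '[[34,0,0.3,-0.2,0,0,0],[34,0,0.3,-0.2,0,0,0],[34,0,0.3,-0.2,0,0,0],[30,0,0.3,-0.2,0,0,0]]' 15; python3 -m creep '[[24,0,0,0,0,0,0],[20,0,0,0,0,0,0],[20,0,0,0,0,0,0],[20,0,0,0,0,0,0]]' 15; python3 - <<'E'
from h import *
S=np.load("S.npy")
s=ctrl.get_state(); print(stand(s["tool_pos"],S),s["torque"])
E
```

```text
clock: 10.23
tool_pos: [665.5, -90.1, 121.1]
eef_rot: [[0.157, 0.004, 0.988], [-0.988, 0.001, 0.157], [-0.0, -1.0, 0.004]]
wrist_force: [1.4, 0.3, -0.1]
grip_width: 37.4
clock: 10.57
tool_pos: [663.6, -90.4, 120.6]
eef_rot: [[0.158, -0.0, 0.987], [-0.987, 0.0, 0.158], [-0.0, -1.0, -0.0]]
wrist_force: [-4.9, -1.0, 0.8]
grip_width: 23.6
[  58.83979412 -201.28255107  120.56014978] [-0.25132414  1.08418123  0.10394371]
```

```bash
python3 -m creep '[[20,0,0,0,0,0,0],[20,0,0.14,-0.1,0,0,0],[20,0,0.28,-0.19,0,0,0],[20,0,0.43,-0.3,0,0,0],[20,0,0.57,-0.4,0,0,0],[20,0,0.7,-0.51,0,0,0],[20,0,0.83,-0.62,0,0,0],[20,0,0.83,-0.62,0,0,0],[20,0,0.83,-0.62,0,0,0]]' 35; python3 - <<'E'
from h import *
S=np.load("S.npy")
s=ctrl.get_state(); p=stand(s["tool_pos"],S); print(p,s["torque"],"joint",np.arctan2(p[0],p[2]+2-160)+1.7, np.hypot(p[0],p[2]-158))
d=viewer.camera("scene"); b=d["img"]
x,y=305-60,183-45; cv2.imwrite(f"pics/p1.png",cv2.resize(b[y:y+90,x:x+120],(800,600),interpolation=cv2.INTER_CUBIC))
print(pinpoint("scene","pawl_tip")[:2])
E
```

```text
clock: 11.32
tool_pos: [659.3, -91.1, 114.5]
eef_rot: [[0.158, 0.005, 0.987], [-0.988, 0.0, 0.158], [0.0, -1.0, 0.005]]
wrist_force: [-4.8, 0.4, 8.6]
grip_width: 23.1
[  54.54192684 -201.36062515  114.51904595] [-0.13994058  0.80613585  0.1172532 ] joint 3.9438290754842695 69.75252790032067
[{'location': [327.2, 203.4], 'conf': 0.59}]
```

View pics/p1.png

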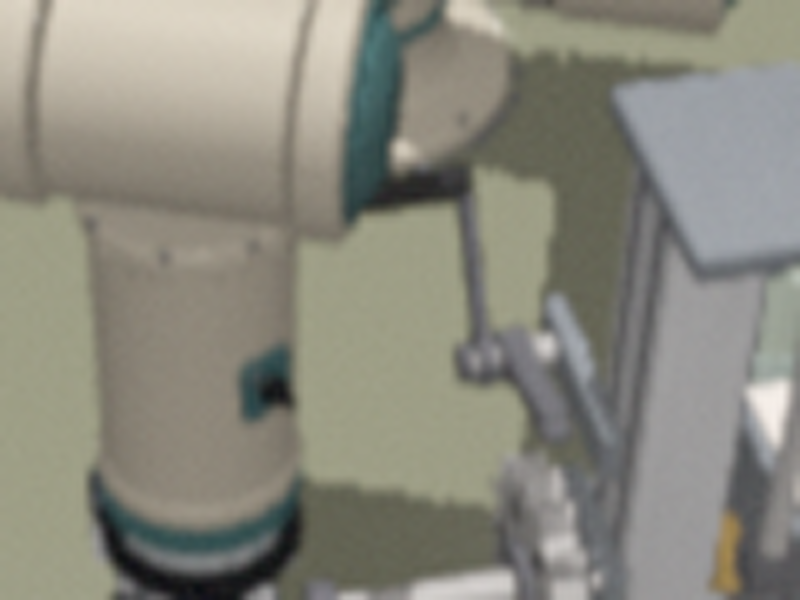

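```bash
python3 - <<'E'
from h import *
for c,o in (("scene",(190,60)),("top",(170,130))):
    d=viewer.camera(c); b=d["img"]; np.save(f"cam_{c}.npy",d,allow_pickle=True)
    cv2.imwrite(f"pics/w_{c}.png",cv2.resize(b[o[1]:o[1]+150,o[0]:o[0]+200],(800,600),interpolation=cv2.INTER_CUBIC))
print(np.round(ctrl.get_state()["qpos"],3))
E
```

```text
[-0.243  0.477  1.463  0.002  1.197 -0.401]
```

View pics/w_scene.png

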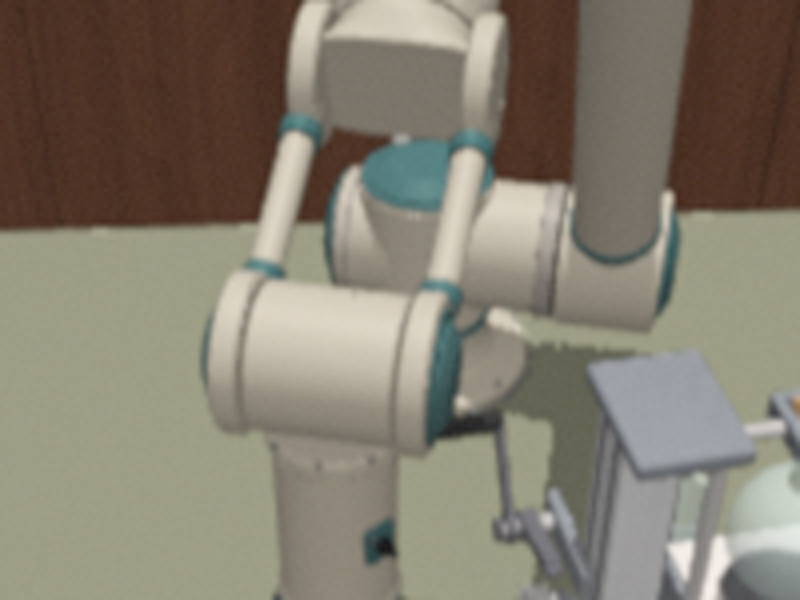

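View pics/w_top.png

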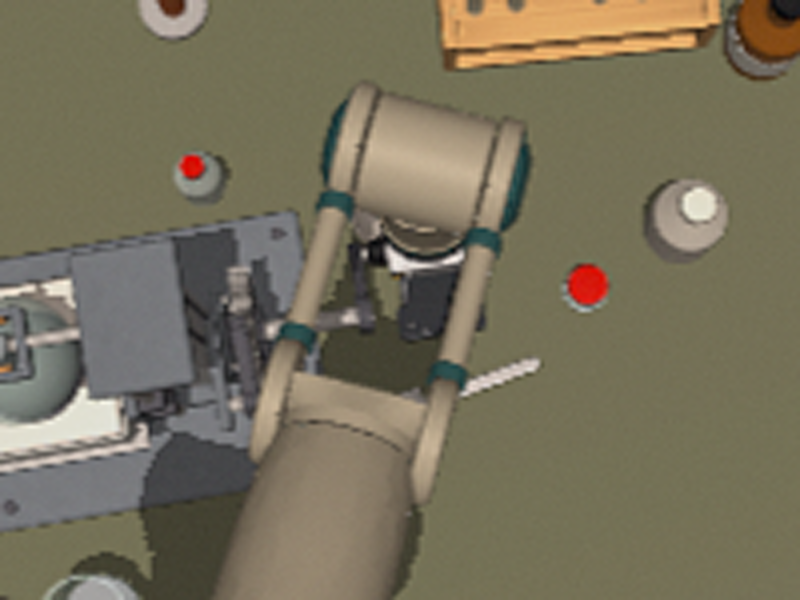

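```bash
cat > tri.py <<'E'
from h import *
def tri(a,b):
    dd=[np.load(f"cam_{c}.npy",allow_pickle=True).item() for c in("scene","top")]
    A=np.zeros((3,3));B=np.zeros(3)
    for d,u in zip(dd,(a,b)):
        p,v=ray(d,u); v/=np.linalg.norm(v); M=np.eye(3)-np.outer(v,v); A+=M;B+=M@p
    return np.linalg.solve(A,B)
if __name__=="__main__":
    S=np.load("S.npy")
    for n,a,b in [("barrel end",(298,158.7),(253.7,167.5)),("ring lo",(300,132.5),(253.7,180)),("ring hi",(308,95.7),(244,213))]:
        p=tri(a,b); print(n,p.round(),stand(p,S).round())
    print(stand(ctrl.get_state()["tool_pos"],S))
E
python3 tri.py
```

```text
barrel end [670. -36. 474.] [  74. -149.  474.]
ring lo [631. -34. 512.] [  35. -141.  512.]
ring hi [543. -13. 546.] [ -48. -106.  546.]
[  54.56760271 -201.39230286  114.55067114]
```

```bash
cat > arc.py <<'E'
from h import *
import sys
S=np.load("S.npy"); s=ctrl.get_state(); p=stand(s["tool_pos"],S)
th=np.arctan2(p[0],p[2]-158); print("stand",p.round(1),"joint",round(th+1.7,3),"r",np.hypot(p[0],p[2]-158).round(1),"F",np.round(s["wrist_force"],1),"grip",s["grip_width"])
st=float(sys.argv[1]); n=int(sys.argv[2])
Rm=np.array(s["eef_rot"])
rv=R.from_matrix(Rm.T@SR(S)).as_rotvec().round(3)
for k in range(1,n+1):
    t=th-st*k
    q=W((70*np.sin(t),-200,158+70*np.cos(t)),S)[0]; d=Rm.T@(q-s["tool_pos"])/10
    print(round(t+1.7,2),d.round(2))
print(rv)
E
python3 arc.py 0.1 10
```

```text
stand [  54.6 -201.4  114.6] joint 3.943 r 69.8 F [-4.4 -0.6  9.3] grip 22.853058078743665
3.84 [-0.14 -0.55  0.43]
3.74 [-0.14 -1.16  0.78]
3.64 [-0.14 -1.79  1.07]
3.54 [-0.13 -2.46  1.3 ]
3.44 [-0.13 -3.14  1.46]
3.34 [-0.13 -3.83  1.54]
3.24 [-0.13 -4.53  1.56]
3.14 [-0.13 -5.23  1.51]
3.04 [-0.13 -5.92  1.39]
2.94 [-0.13 -6.59  1.2 ]
[-0.005  0.003  0.001]
```

```bash
python3 -m creep '[[20,0,-0.55,0.43,0,0,0],[20,0,-1.16,0.78,0,0,0],[20,0,-1.79,1.07,0,0,0],[20,0,-2.46,1.3,0,0,0],[20,0,-3.14,1.46,0,0,0]]' 40; python3 arc.py 0.1 10
```

```text
clock: 11.93
tool_pos: [673.2, -88.7, 144.8]
eef_rot: [[0.158, 0.002, 0.988], [-0.988, 0.001, 0.158], [-0.0, -1.0, 0.002]]
wrist_force: [-4.9, 0.0, 2.6]
grip_width: 23.0
stand [  68.7 -201.1  144.8] joint 3.461 r 69.9 F [-4.9  0.   2.6] grip 22.97280460194962
3.36 [-0.11 -0.69  0.11]
3.26 [-0.11 -1.39  0.14]
3.16 [-0.11 -2.09  0.1 ]
3.06 [-0.11 -2.78 -0.01]
2.96 [-0.11 -3.46 -0.19]
2.86 [-0.11 -4.11 -0.43]
2.76 [-0.12 -4.74 -0.74]
2.66 [-0.12 -5.33 -1.11]
2.56 [-0.12 -5.89 -1.54]
2.46 [-0.12 -6.4  -2.02]
[-0.002  0.003 -0.   ]
```

```bash
python3 -m creep '[[20,0,-0.69,0.11,0,0,0],[20,0,-1.39,0.14,0,0,0],[20,0,-2.09,0.1,0,0,0],[20,0,-2.78,-0.01,0,0,0],[20,0,-3.46,-0.19,0,0,0],[20,0,-4.11,-0.43,0,0,0],[20,0,-4.74,-0.74,0,0,0],[20,0,-5.33,-1.11,0,0,0],[20,0,-5.89,-1.54,0,0,0],[20,0,-6.4,-2.02,0,0,0]]' 40; python3 arc.py 0.1 10
```

```text
clock: 12.77
tool_pos: [653.7, -92.2, 208.8]
eef_rot: [[0.157, 0.005, 0.988], [-0.988, 0.0, 0.157], [0.0, -1.0, 0.005]]
wrist_force: [-3.4, -0.2, 0.1]
grip_width: 23.3
stand [  48.8 -201.5  208.8] joint 2.465 r 70.4 F [-3.4 -0.2  0.1] grip 23.27923871178413
2.36 [-0.16 -0.43 -0.56]
2.26 [-0.16 -0.84 -1.13]
2.16 [-0.16 -1.18 -1.73]
2.06 [-0.16 -1.47 -2.37]
1.96 [-0.16 -1.69 -3.04]
1.86 [-0.16 -1.84 -3.72]
1.76 [-0.17 -1.93 -4.41]
1.66 [-0.17 -1.94 -5.11]
1.56 [-0.17 -1.89 -5.81]
1.46 [-0.17 -1.76 -6.5 ]
[-0.005  0.003  0.   ]
```

```bash
python3 -m creep '[[20,0,-0.43,-0.56,0,0,0],[20,0,-0.84,-1.13,0,0,0],[20,0,-1.18,-1.73,0,0,0],[20,0,-1.47,-2.37,0,0,0],[20,0,-1.69,-3.04,0,0,0],[20,0,-1.84,-3.72,0,0,0],[20,0,-1.93,-4.41,0,0,0],[20,0,-1.94,-5.11,0,0,0],[20,0,-1.89,-5.81,0,0,0],[20,0,-1.76,-6.5,0,0,0]]' 40; python3 arc.py 0.1 10
```

```text
clock: 13.6
tool_pos: [588.0, -103.8, 226.2]
eef_rot: [[0.157, 0.004, 0.988], [-0.988, -0.002, 0.157], [0.003, -1.0, 0.003]]
wrist_force: [-3.1, -4.4, 3.8]
grip_width: 23.3
stand [ -17.9 -202.9  226.2] joint 1.444 r 70.5 F [-3.1 -4.4  3.8] grip 23.292860074224
1.34 [-0.29  0.26 -0.65]
1.24 [-0.29  0.53 -1.3 ]
1.14 [-0.29  0.87 -1.91]
1.04 [-0.3   1.27 -2.49]
0.94 [-0.3   1.72 -3.02]
0.84 [-0.3   2.22 -3.51]
0.74 [-0.3   2.77 -3.94]
0.64 [-0.31  3.36 -4.32]
0.54 [-0.31  3.99 -4.63]
0.44 [-0.31  4.64 -4.88]
[-0.003  0.003  0.003]
```

```bash
python3 -m creep '[[20,-0.1,0.26,-0.65,0,0,0],[20,-0.2,0.53,-1.3,0,0,0],[20,-0.2,0.87,-1.91,0,0,0],[20,-0.2,1.27,-2.49,0,0,0],[20,-0.2,1.72,-3.02,0,0,0],[20,-0.2,2.22,-3.51,0,0,0],[20,-0.2,2.77,-3.94,0,0,0],[20,-0.2,3.36,-4.32,0,0,0],[20,-0.2,3.99,-4.63,0,0,0]]' 40; python3 arc.py 0.1 8
```

```text
clock: 14.35
tool_pos: [541.4, -111.8, 184.3]
eef_rot: [[0.158, 0.001, 0.987], [-0.987, -0.007, 0.158], [0.007, -1.0, -0.0]]
wrist_force: [-3.3, -11.3, -2.9]
grip_width: 22.8
stand [ -65.1 -203.6  184.3] joint 0.512 r 70.2 F [ -3.3 -11.3  -2.9] grip 22.764337348240748
0.41 [-0.37  0.67 -0.21]
0.31 [-0.37  1.35 -0.37]
0.21 [-0.38  2.04 -0.46]
0.11 [-0.39  2.74 -0.48]
0.01 [-0.39  3.44 -0.44]
-0.09 [-0.4   4.13 -0.32]
-0.19 [-0.4   4.8  -0.14]
-0.29 [-0.4   5.46  0.12]
[0.    0.003 0.007]
```

```bash
python3 -m creep '[[20,0.3,0.6,-0.21,0,0,0],[20,0.35,1.2,-0.37,0,0,0],[20,0.35,1.7,-0.44,0,0,0],[20,0.35,2.1,-0.46,0,0,0],[20,0.35,2.5,-0.47,0,0,0],[20,0.35,2.8,-0.48,0,0,0],[20,0.35,2.8,-0.48,0,0,0]]' 40; python3 arc.py 0.05 8
```

```text
clock: 14.93
tool_pos: [536.8, -112.8, 154.8]
eef_rot: [[0.158, -0.002, 0.987], [-0.987, -0.001, 0.158], [0.001, -1.0, -0.002]]
wrist_force: [-3.3, -6.7, -7.0]
grip_width: 23.0
stand [ -69.9 -203.8  154.8] joint 0.083 r 69.9 F [-3.3 -6.7 -7. ] grip 23.01090453960524
0.03 [-0.38  0.35  0.02]
-0.02 [-0.38  0.7   0.06]
-0.07 [-0.38  1.04  0.12]
-0.12 [-0.38  1.38  0.2 ]
-0.17 [-0.38  1.72  0.29]
-0.22 [-0.38  2.05  0.41]
-0.27 [-0.38  2.38  0.53]
-0.32 [-0.38  2.7   0.68]
[0.002 0.003 0.001]
```

```bash
python3 -m creep '[[20,0.2,0.2,0.01,0,0,0],[20,0.2,0.4,0.02,0,0,0],[20,0.2,0.6,0.04,0,0,0],[20,0.2,0.6,0.04,0,0,0],[20,0.2,0.6,0.04,0,0,0]]' 40; python3 arc.py 0.05 2;  python3 -m creep '[[20,0.1,0.2,0.02,0,0,0],[20,0.1,0.4,0.05,0,0,0],[20,0.1,0.4,0.05,0,0,0]]' 40; python3 arc.py 0.05 2;
```

```text
clock: 15.35
tool_pos: [537.3, -112.8, 149.7]
eef_rot: [[0.158, -0.002, 0.987], [-0.987, 0.002, 0.158], [-0.003, -1.0, -0.002]]
wrist_force: [-5.6, -1.2, -4.4]
grip_width: 23.2
stand [ -69.3 -203.9  149.7] joint 0.01 r 69.8 F [-5.6 -1.2 -4.4] grip 23.19894759473691
-0.04 [-0.39  0.35  0.04]
-0.09 [-0.39  0.69  0.1 ]
[ 0.002  0.003 -0.003]
clock: 15.6
tool_pos: [537.5, -112.8, 149.0]
eef_rot: [[0.158, -0.002, 0.987], [-0.987, 0.003, 0.158], [-0.004, -1.0, -0.001]]
wrist_force: [-12.0, 2.1, 13.9]
grip_width: 23.2
stand [ -69.2 -204.   149. ] joint 0.0 r 69.8 F [-12.    2.1  13.9] grip 23.152627918685898
-0.05 [-0.4   0.35  0.03]
-0.1 [-0.4   0.69  0.1 ]
[ 0.001  0.003 -0.004]
```

```bash
python3 -m creep '[[20,0,-0.2,-0.02,0,0,0],[20,0,-0.2,-0.02,0,0,0],[35,0,-0.2,-0.02,0,0,0],[50,0,-0.2,-0.02,0,0,0],[65,0,-0.2,-0.02,0,0,0],[80,0,-0.2,-0.02,0,0,0]]' 40; python3 arc.py 0.05 1; python3 - <<'E'
from h import *
S=np.load("S.npy")
d=viewer.camera("scene"); b=d["img"]
cv2.imwrite(f"pics/d1.png",cv2.resize(b[130:310,220:460],(800,600),interpolation=cv2.INTER_CUBIC))
print(pinpoint("scene","heater_top")[:2],proj(d,W(pts(0)["heater_top"],S)))
E
```

```text
clock: 16.1
tool_pos: [542.1, -114.6, 149.9]
eef_rot: [[0.157, 0.007, 0.988], [-0.988, 0.0, 0.157], [0.001, -1.0, 0.007]]
wrist_force: [0.5, 0.9, 0.3]
grip_width: 46.4
stand [ -64.9 -206.5  149.9] joint 0.004 r 65.4 F [0.5 0.9 0.3] grip 46.448727793931326
-0.05 [-0.65  0.4  -0.4 ]
[-0.007  0.003  0.001]
[{'location': [381.9, 220.1], 'conf': 0.77}, {'location': [198.8, 292.9], 'conf': 0.64}] [[382.72994408 223.479102  ]]
```

View pics/d1.png

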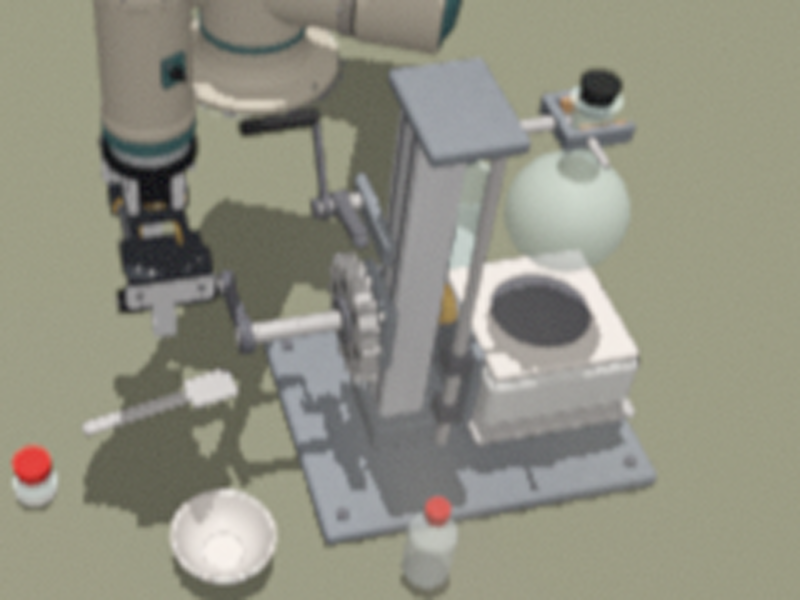

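```bash
python3 -m creep '[[90,0,0,0,0,0,0],[100,0,-0.5,0,0,0,0],[100,0,-3,0,0,0,0],[100,0,-6,0,0,0,0],[100,0,-10,0,0,0,0],[100,0,-14,0,0,0,0],[100,0,-18,0,0,0,0],[100,0,-22,0,0,0,0],[100,0,-26,0,0,0,0],[100,0,-26,0,0,0,0]]'; python3 - <<'E'
from h import *
S=np.load("S.npy")
s=ctrl.get_state(); print(stand(s["tool_pos"],S),s["wrist_force"])
t=W((-103,-105,303),S)[0]; print(t,delta(t,SR(S)))
E
```

```text
clock: 17.03
tool_pos: [541.9, -115.5, 418.5]
eef_rot: [[0.157, 0.02, 0.987], [-0.988, -0.005, 0.157], [0.008, -1.0, 0.019]]
wrist_force: [0.5, 0.2, 1.4]
grip_width: 93.8
[ -65.22507344 -207.36720835  418.45059683] [0.54378446 0.21457896 1.35829534]
[488.77914704 -20.2383067  303.        ] ([-10.33, 11.4, -3.96], [-0.019, 0.003, 0.008])
```

```bash
python3 -m creep '[[80,-3,0,-1,0,0,0],[75,-6.5,0,-2.5,-0.01,0,0],[75,-10.3,0,-4,-0.01,0,0],[75,-10.3,0,-4,-0.01,0,0],[75,-10.3,3,-4,-0.01,0,0],[75,-10.3,5.5,-4,-0.01,0,0],[75,-10.3,5.5,-4,-0.01,0,0]]'; python3 - <<'E'
from h import *
S=np.load("S.npy")
s=ctrl.get_state(); print(stand(s["tool_pos"],S),s["wrist_force"])
t=W((-103,-105,303),S)[0]; print(t,delta(t,SR(S)))
d=viewer.camera("scene"); b=d["img"]
x,y=305-60,163-45; cv2.imwrite(f"pics/m1.png",cv2.resize(b[y:y+90,x:x+120],(800,600),interpolation=cv2.INTER_CUBIC))
E
```

```text
clock: 17.62
tool_pos: [481.3, -18.7, 349.7]
eef_rot: [[0.158, -0.014, 0.987], [-0.987, 0.001, 0.158], [-0.003, -1.0, -0.014]]
wrist_force: [0.0, 0.0, -1.4]
grip_width: 70.7
[-110.11595132 -102.32472782  349.69860643] [ 0.0466419   0.00925368 -1.38057239]
[488.77914704 -20.2383067  303.        ] ([0.28, 4.66, 0.78], [0.014, 0.003, -0.003])
```

View pics/m1.png

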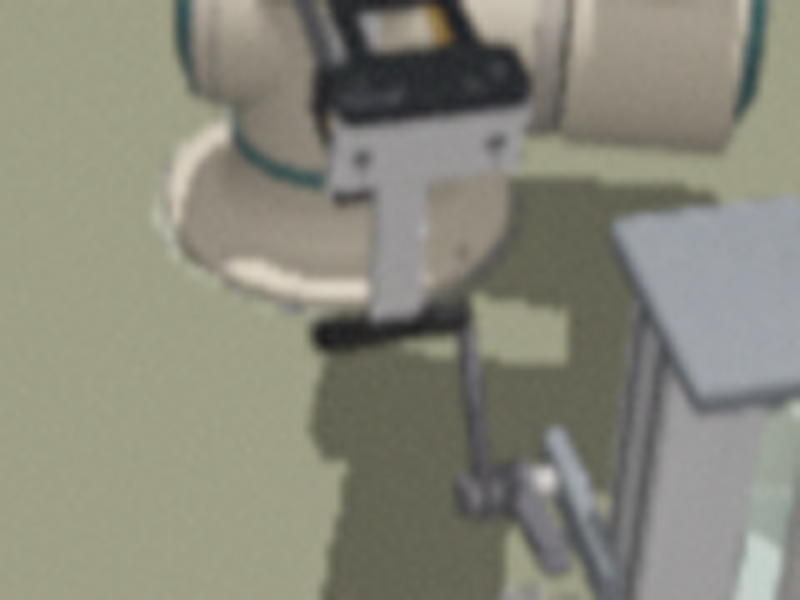

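```bash
python3 -m creep '[[75,0.4,0,0.6,0.01,0,0],[75,0.4,1.5,0.6,0.01,0,0],[75,0.4,3,0.6,0.01,0,0],[75,0.4,4.5,0.6,0.01,0,0],[55,0.4,4.6,0.6,0.01,0,0],[40,0.4,4.6,0.6,0.01,0,0],[32,0.4,4.6,0.6,0.01,0,0],[32,0.4,4.6,0.6,0.01,0,0],[32,0.4,4.6,0.6,0.01,0,0]]'; python3 - <<'E'
from h import *
S=np.load("S.npy")
s=ctrl.get_state(); print(stand(s["tool_pos"],S),s["wrist_force"],s["torque"])
E
```

```text
clock: 18.42
tool_pos: [491.1, -22.5, 309.4]
eef_rot: [[0.157, 0.006, 0.988], [-0.988, 0.0, 0.157], [0.001, -1.0, 0.006]]
wrist_force: [0.4, 0.1, 0.6]
grip_width: 40.6
[-101.10549451 -107.62458562  309.36158643] [0.39071988 0.14958421 0.63979666] [-0.07364282  0.0694138   0.01807478]
```

```bash
python3 -m creep '[[32,0,0.4,0,0,0,0],[32,0,0.4,0.8,0,0,0],[32,0,0.4,1.7,0,0,0],[32,0,0.4,2.7,0,0,0],[32,0,0.4,3.7,0,0,0],[32,0,0.4,4.7,0,0,0],[32,0,0.4,5.6,0,0,0],[32,0,0.4,6.4,0,0,0],[32,0,0.4,7,0,0,0],[32,0,0.4,7.5,0,0,0]]';python3 -m creep '[[32,0,0,0.2,0,0,0],[32,0,0,0.2,0,0,0],[32,0,0,0.4,0,0,0],[32,0,0,0.4,0,0,0]]'; python3 - <<'E'
from h import *
S=np.load("S.npy")
s=ctrl.get_state(); print(stand(s["tool_pos"],S),s["wrist_force"],s["torque"])
d=viewer.camera("scene"); b=d["img"]
x,y=305-60,183-45; cv2.imwrite(f"pics/m2.png",cv2.resize(b[y:y+90,x:x+120],(800,600),interpolation=cv2.INTER_CUBIC))
E
```

```text
clock: 19.25
tool_pos: [564.8, -10.3, 303.5]
eef_rot: [[0.158, 0.002, 0.988], [-0.988, 0.001, 0.158], [-0.001, -1.0, 0.002]]
wrist_force: [-3.6, -0.6, -2.4]
grip_width: 30.1
clock: 19.58
tool_pos: [568.0, -9.9, 304.5]
eef_rot: [[0.157, 0.003, 0.988], [-0.988, 0.001, 0.157], [-0.0, -1.0, 0.003]]
wrist_force: [-1.9, -0.6, -1.4]
grip_width: 30.2
[ -23.18187401 -107.03344924  304.46040795] [-1.86533629 -0.59293926 -1.35712478] [-0.1080016   0.50438219  0.04745988]
```

View pics/m2.png

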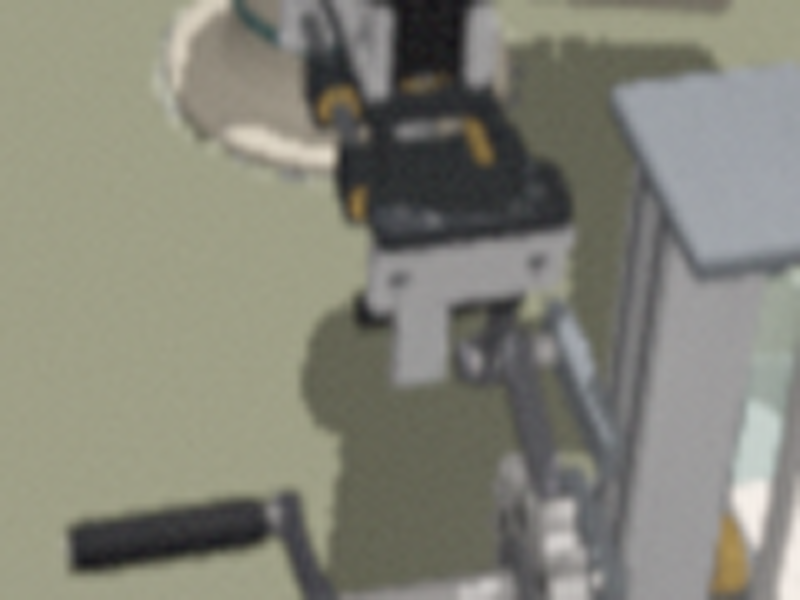

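```bash
python3 -m creep '[[32,0,0,0.2,0,0,0],[32,0,0,0.3,0,0,0],[32,0,0,0.4,0,0,0],[32,0,0,0.4,0,0,0]]'; python3 arc.py 0 1
```

```text
clock: 19.97
tool_pos: [568.2, -9.9, 304.3]
eef_rot: [[0.157, -0.005, 0.988], [-0.988, -0.001, 0.157], [-0.0, -1.0, -0.005]]
wrist_force: [-9.9, -2.1, 1.4]
grip_width: 30.3
stand [ -22.9 -107.   304.3] joint 1.545 r 148.1 F [-9.9 -2.1  1.4] grip 30.261146616362343
1.54 [9.3  7.71 1.22]
[ 0.005  0.003 -0.   ]
```

Hard stop reached with 10 N. Now back off, open, lift clear and check.

```bash
python3 -m creep '[[32,0,0,-0.5,0,0,0],[50,0,0,-0.9,0,0,0],[65,0,0,-0.9,0,0,0],[75,0,0,-0.9,0,0,0],[75,0,-3,-0.9,0,0,0],[75,0,-7,-0.9,0,0,0],[75,0,-11,-0.9,0,0,0],[75,1,-14,-4,0,0,0],[75,3,-14,-8,0,0,0],[75,5,-14,-12,0,0,0]]'; python3 -m creep '[[75,3,0,-4,0,0,0],[75,6,0,-8,0,0,0],[75,9,0,-12,0,0,0],[75,12,0,-15,0,0,0],[75,14,0,-17,0,0,0],[75,14,0,-17,0,0,0],[75,14,0,-17,0,0,0],[75,14,0,-17,0,0,0]]'; python3 - <<'E'
from h import *
S=np.load("S.npy")
s=ctrl.get_state(); print(s["tool_pos"],s["wrist_force"])
for c,o in (("scene",(220,130)),("top",(150,130))):
    d=viewer.camera(c); b=d["img"]
    cv2.imwrite(f"pics/e_{c}.png",cv2.resize(b[o[1]:o[1]+180,o[0]:o[0]+240],(800,600),interpolation=cv2.INTER_CUBIC))
    for l in ("lever_grip","heater_top","crank_grip"): print(c,l,proj(d,W(pts(0)[l],S))[0].round(1),[(np.round(k["location"],1),k["conf"]) for k in pinpoint(c,l)[:2]])
print(pinpoint("scene","pawl_tip")[:1])
E
```

```text
clock: 20.8
tool_pos: [468.5, -73.4, 446.2]
eef_rot: [[0.16, 0.01, 0.987], [-0.987, -0.001, 0.16], [0.003, -1.0, 0.01]]
wrist_force: [-0.5, -1.0, 0.3]
grip_width: 70.6
clock: 21.47
tool_pos: [321.9, -238.5, 443.6]
eef_rot: [[0.155, 0.006, 0.988], [-0.988, 0.0, 0.155], [0.0, -1.0, 0.006]]
wrist_force: [0.3, 0.0, 0.6]
grip_width: 70.1
[ 321.94261922 -238.45934446  443.55570135] [0.30301982 0.01831812 0.6017755 ]
scene lever_grip [310.4 182.6] [(array([310. , 184.4]), 0.6), (array([353.7, 203.5]), 0.36)]
scene heater_top [382.7 223.5] [(array([380.8, 221.4]), 0.9)]
scene crank_grip [270.6 217.2] [(array([271.7, 216.8]), 0.74)]
top lever_grip [243.8 215.1] [(array([279.7, 227.6]), 0.49), (array([243.3, 214.2]), 0.47)]
top heater_top [180.2 221.4] [(array([181.7, 221.2]), 0.97)]
top crank_grip [280.1 227.4] [(array([281.4, 225.6]), 0.73), (array([231.1, 213.8]), 0.69)]
[{'location': [325.3, 225.6], 'conf': 0.72}]
```

View pics/e_scene.png

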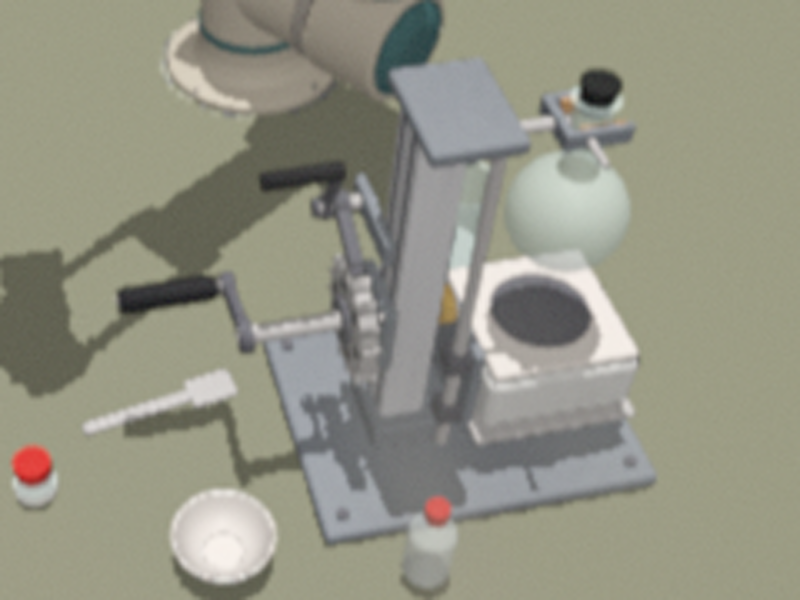

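View pics/e_top.png

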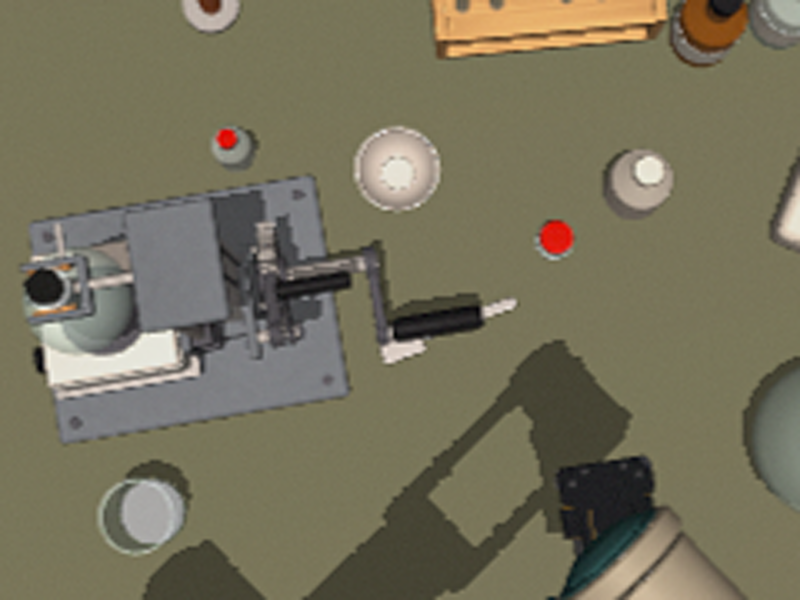

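```bash
python3 -c "
from cell import ctrl; print(ctrl.sign_off())"
```

```text
the job is handed in; nothing more can be done
None
```

The hotplate is down on its rubber stops and the job is handed in, at about 22 s of the 72 s allowed.

1. **Lever back:** I threw the pawl-release lever back to its stop, which took about 10 N.
2. **Pawl released:** I gripped the crank handle and eased it forward about 0.11 rad. The picture then showed the pawl sprung clear of the ratchet wheel.
3. **Platform lowered:** I wound the crank backward from 3.94 to 0.00 rad, gripped the whole way. At the end the force at the handle reversed to about 14 N upward, as it should when the platform sits on its stops.
4. **Lever forward:** I let go of the crank, threw the lever forward to its stop (about 10 N), then moved the arm well clear.

**Last checks:**
- **Position:** The heater top, crank handle and lever bar were within about 2 to 3 pixels of where they should be for platform down, crank at 0 and lever forward.
- **Pawl:** In the picture the pawl lies back on the wheel. The network put its nose at row 226, lower than the roughly row 210 where I see it, so I relied on the picture.
- **Bystanders:** The things nearby look unmoved in the pictures; I did not re-measure them.
- **False finds:** Some low-confidence detections were wrong, such as a second "lever grip" on the crank handle, and I ignored them.
- **Sideways force:** The handle pushed sideways by up to 11 N during winding because my stand angle was slightly off. I corrected this on the way.

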